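# Set the clamping jig for a glass plinth

### The job

Set up the jig for the green glass plinth: first push the plinth across the bed until its long side sits flat against the back rail. Then wind the handwheel clockwise, several turns, until you feel the jaw hold the plinth hard up against the side stop (stop there, do not force it: it is glass), and back the wheel off a quarter turn so that the plinth stays in its corner but is free of the jaw. Let go of everything, and do not push over or shift the other glassware around the jig.

Things in the scene. Friction and masses are not known exactly. Their poses are not given: they have to be found in the camera images.
- jig: Fixed aluminium clamping jig. Origin: in its underside, at table height. Axes: x across the bed to the back rail, y along the bed from the blue gearbox to the side stop, z up. Bed top is flat at z = 12 mm, from x -100 to +120 and y -180 to +210 mm. Gearbox: 100 (x) by 70 (y) mm about x 60, y -130 mm, top at z = 87 mm, with a collar 40 mm across up to z = 99 mm under the wheel.
- rail_face (a point): Point at bed height on the steel back rail's face that the plinth must meet, 95 mm along +x from the jig's origin; axes parallel to the jig's. The face is square to x, runs 60 mm to -y and 210 mm to +y of this point and stands 32 mm above the bed.
- side_stop: Dark steel stop block fixed on the bed, 70 mm (x) by 26 mm (y) by 40 mm high; its place along the bed differs from time to time by 20 mm. Axes parallel to the jig's. Origin: middle of the lower edge (at bed height) of its flat face towards the jaw, square to y; the block lies on the +y side of it.
- plinth: Loose solid green glass plinth, 60 mm (x) by 110 mm (y) by 36 mm high, 0.5 to 0.7 kg, lying flat on the bed, a little askew, its long side towards the back rail and 35 to 105 mm short of it. Origin: centre of its underside. It slides when pushed with 3 to 9 N.
- wheel (a joint): Handwheel angle in rad, growing clockwise seen from above. A full turn clockwise moves the jaw 30 mm towards the side stop. Starts at 0 to half a turn; the plinth is clamped 1.8 to 3.1 turns later (range 0 to 22.6). Friction 0.1 N m; it stays where left. With the plinth pressed on the side stop it goes no further (each 1 N m more gives about 200 N at the jaw).
- wheel_axis (a point): Centre of the handwheel, on its vertical axis at mid-height of rim and spokes, 125 mm above the table; axes parallel to the jig's, not turning. Rim: red round bar 16 mm thick, 80 mm radius to the bar's middle. Hub 32 mm across. Three spokes 12 mm thick, 120 degrees apart, with open gaps between and 25 mm free below mid-height: closed fingertips can reach in and push a spoke round.
- yellow_spoke (a point): Outer end of the wheel's one yellow spoke, on the rim, 80 mm from the wheel's axis; it turns with the wheel. At wheel angle 0 it lies along the jig's +x from the axis, at angle a it lies a rad clockwise from there.
- jaw: Sliding jaw with a flat rubber face, 60 mm in x by 40 mm high, axes parallel to the jig's. Origin: middle of the face's lower edge, at bed height; the face looks along +y, at the plinth's 60 mm end, and moves along y only, as the wheel turns. It starts 165 to 200 mm from the side stop's face.
- vase_amber: Bystander to be left alone: squat amber glass vase, 104 mm across, 130 mm high. Origin: centre of its underside.
- vase_green: Bystander to be left alone: tall green glass bottle vase, 80 mm across, 200 mm high. Origin: centre of its underside.
- vase_blue: Bystander to be left alone: blue conical vase, 88 mm across, 155 mm high. Origin: centre of its underside.
- vase_white: Bystander to be left alone: white cylindrical vase, 80 mm across, 140 mm high. Origin: centre of its underside.
- bowl: Bystander to be left alone: amber glass bowl, 120 mm across, 50 mm high. Origin: centre of its underside.
- spare_plinth: Bystander to be left alone: amber glass block of the same size as the green one, lying on the table away from the jig; it is not part of the job. Origin: centre of its underside.
Not all that is in view belongs to the job. There is more than one size of the plinth; the one meant has the size given above.

How it is judged:
By the outcome, as a careful person would: the job done as asked, in the order asked, and still so for the second after the job is handed in, with the robot touching nothing.
It also fails if it takes over 70 s, if anything falls off the work surface, if the arm or the gripper's body presses on something with over 40 N, if the wrist force passes 120 N, or if a joint passes its speed limit or range.

### The arm

A 7-joint arm with a two-finger parallel gripper is mounted at the origin on the work surface. World frame = base frame: x ahead of the robot, y to its left, z up, the work surface at z = 0. Lengths are in m, angles in rad, forces in N, time in s.
With the tool pointing down it reaches from about 0.4 to 0.85 m from the base axis. Payload 10.4 kg.
Tool frame: the origin (TCP) lies midway between the tips of the shut fingers; the grasp point (between the pads) lies 19 mm behind it; z points along the fingers, y is the direction in which the jaws open and shut (so a half turn about z gives the same grasp; the last joint's range is limited). The gripper opens to 85 mm and grips with 20 to 120 N. Pads are 22 mm wide; open, the fingers measure 114 mm over their backs; the gripper's body (76 mm by 85 mm) begins 54 mm behind the grasp point. The pads swing forward as they close: fully open they stand 13 mm farther back than shut.
Start: joints at [-0.023, 0.332, -0.065, 1.46, 0.022, 1.35, -0.088], TCP at [0.625, 0, 0.231] pointing down, gripper open.
Joint ranges: [-2.6, 2.6], [-0.5, 2.12], [-1.47, 1.34], [0.16, 2.42], [-1.27, 4.41], [0.06, 2.06], [-2.6, 2.6]. Speed limits (rad/s): [2.22, 2.22, 2.79, 2.79, 3.14, 3.14, 3.14].

### API

Orientations are given as a unit quaternion [x, y, z, w].
In Python, from workcell import manip, camera, camera_info, workorder, nets gives the robot as it stands.
- The arm moves only by the tool apply_moves, never from a script. Its argument "commands" is a list of rows, each a list of 5 numbers: the shift along the tool's x, y, z in m, then the turn about the tool's z in degrees, then the gripper command: -1 is fully open, 1 is shut, values between are in proportion. A call has 1 to 5 rows; each row shifts and turns the pose as measured when the row begins, along the tool's axes as they then stand; what a row does not reach is not made up. A row lasts 1/12 s, in which the tool goes at most 41.7 mm and 7.16 degrees, less where a joint would pass 70% of its speed; a pose out of reach is approached as far as the arm can. A call is refused whole if a number of a shift passes 0.0417 or a number of a turn 7.16, either way. A call with a gripper value outside its range is refused whole. The fingers move at their own pace and stop on an object; "squeeze" is the grip in N (left out, the last holds). Time passes only in rows, so rows that do not move let the fingers close. It gives the time, the measured TCP pose, the force and the opening at its end, in the units of the state.
- manip.get_obs(): the state, without advancing time (a new reading comes with each control period).
- camera(name): name is "scene" or "side" or "wrist"; returns (picture, depth): 480x640x3 uint8, red, green, blue; 480x640 float32, m along the optical axis (not along the pixel's ray), 0 where there is no reading.
- camera_info(name): a dict with "camera_matrix" (3x3 intrinsics, pixels), "xyz" and "rotation" of the camera in the world; the wrist camera has in their place "T_tool_cam" (4x4, takes a point from camera to tool coordinates, whose origin is the TCP and whose axes are the flange's). Camera axes: x right, y down, z forward; pixel columns grow to the right and rows downward; lengths in m; the calibration is good to about 2 mm. A picture is of the moment at which its call begins: read the wrist's pose just before it. camera_info takes no time and is no camera call.
- workorder.hand_in(): hands the job in, once; it reports no verdict.
Trained networks look in the newest picture that a camera, given by its name, has taken for a name from the list of things; names that differ only in an ending like _2 or _b are one class to them, and where a whole thing is asked for, a point or a joint stands for the part that bears it (a point fixed in the world has none). Each returns a list of dicts, best first, with "conf" (0 to 1); they miss things now and then, are a little off and sometimes report something else, mostly with a low value. They report only what shows in the picture. A call takes as long as a camera call. They do not tell look-alikes from the thing itself.
- nets.look_for(camera, thing): "rect" ([left, top, width, height] in pixels, round what is visible of it).
- nets.place_of(camera, thing): "xy" ([column, row] in pixels: a listed point, or the origin of a listed thing).
The state is a dict: "clock": time; "joint_pos": joint angles; "joint_velocities": joint speeds; "tau": joint torques, N m; "position": TCP position; "ee_rot": TCP orientation; "ft_force": force on the tool from outside, world axes, zero at the start; "torque": the same for the moment, N m; "grip_width": opening from 0.0 (shut) to 1.0 (fully open).
Only numpy, scipy, OpenCV 4.12 (cv2) and the standard library are available. Lean on these libraries where they do the work, as an engineer would, in place of code of your own. Each camera call takes 0.05 s, during which the arm holds its last target. There are 200 camera calls.

## Working session

There is one attempt and no reset: what is moved stays moved. The work goes in short steps, Python scripts to look and compute and a tool call to move; the robot and the scene stay as the last step left them, time stands still between calls to the robot, and variables do not carry over. Pictures are saved under pics/ and viewed, about 8 in all and at most 12, crops included, and the job is handed in when it is done.

Besides the shell and the picture viewer there is one more tool, called after "Request:" by a JSON object that holds its "op" and its "data". apply_moves: Moves the arm, as the interface text tells. Its arguments: {"type":"object","properties":{"commands":{"type":"array","items":{"type":"array","items":{"type":"number"}}},"squeeze":{"type":"number"}},"required":["commands"]}

```bash
mkdir -p pics
cat > h.py <<'E'
import numpy as np, cv2, sys
from scipy.spatial.transform import Rotation as R
from workcell import manip, camera, camera_info, workorder, nets
np.set_printoptions(precision=4,suppress=True)
def pose(name,obs=None):
    ci=camera_info(name); K=np.array(ci["camera_matrix"])
    if name=="wrist":
        obs=obs or manip.get_obs()
        T=np.eye(4);T[:3,:3]=R.from_quat(obs["ee_rot"]).as_matrix();T[:3,3]=obs["position"]
        T=T@np.array(ci["T_tool_cam"])
    else:
        T=np.eye(4);r=np.array(ci["rotation"]);T[:3,:3]=r if r.shape==(3,3) else R.from_quat(r).as_matrix();T[:3,3]=ci["xyz"]
    return K,T
def pt(K,T,uv,d):
    p=np.linalg.inv(K)@[uv[0],uv[1],1.]*d
    return T[:3,:3]@p+T[:3,3]
def onz(K,T,uv,z):
    r=T[:3,:3]@np.linalg.inv(K)@[uv[0],uv[1],1.]
    return T[:3,3]+r*(z-T[2,3])/r[2]
def proj(K,T,X):
    p=T[:3,:3].T@(np.asarray(X)-T[:3,3]);q=K@p;return q[:2]/q[2]
def grab(name):
    K,T=pose(name);im,d=camera(name);return im,d,K,T
def cloud(d,K,T):
    v,u=np.mgrid[:480,:640];p=np.stack([(u-K[0,2])/K[0,0]*d,(v-K[1,2])/K[1,1]*d,d],-1)
    return p@T[:3,:3].T+T[:3,3]
def save(im,n): cv2.imwrite("pics/"+n+".png",im[...,::-1])
E
python3 - <<'E'
from h import *
o=manip.get_obs();print(o)
for c in ["scene","side"]:
    im,d,K,T=grab(c);save(im,c+"0");np.savez(c+"0.npz",im=im,d=d,K=K,T=T)
    print(c,T[:3,3],T[:3,2])
    for n in ["wheel_axis","yellow_spoke","rail_face","side_stop","jaw","jig","plinth"]:
        r=nets.place_of(c,n)
        for x in r[:2]:
            u=np.array(x["xy"]);ui=u.round().astype(int).clip([0,0],[639,479]);print(n,round(x["conf"],2),u,pt(K,T,u,d[ui[1],ui[0]]))
cv2.imwrite("pics/both.png",np.hstack([cv2.imread("pics/scene0.png"),cv2.imread("pics/side0.png")]))
E
```

```text
{'clock': 0.0, 'joint_pos': array([-0.0226,  0.3329, -0.0647,  1.461 ,  0.0216,  1.3499, -0.0885]), 'joint_velocities': array([-0.0008,  0.0004,  0.0015, -0.0012, -0.0009, -0.0005, -0.0005]), 'tau': array([  0.0005, -62.545 ,   0.0497, -39.161 ,   0.0164,   0.0098,
        -0.    ]), 'position': array([ 0.6246, -0.    ,  0.2305]), 'ee_rot': array([ 0.7071,  0.7071, -0.0005, -0.0005]), 'ft_force': array([ 0.3759, -0.1259, -0.5079]), 'torque': array([0.0144, 0.0264, 0.0005]), 'grip_width': 1.0005115634489286}
scene [ 1.126  -0.5569  1.0604] [-0.4569  0.4661 -0.7576]
wheel_axis 0.61 [307.6 279.7] [ 0.6174 -0.0791  0.1376]
wheel_axis 0.48 [349.7 242.2] [0.5577 0.1141 0.0509]
yellow_spoke 0.87 [279.5 303.3] [ 0.6179 -0.1564  0.131 ]
yellow_spoke 0.23 [336.5 266.5] [0.57   0.059  0.0176]
rail_face 0.85 [362.6 289.6] [0.6702 0.0388 0.044 ]
rail_face 0.34 [395.6 241.8] [0.6199 0.2123 0.0263]
side_stop 0.84 [396.1 244.4] [0.6209 0.215  0.0154]
jaw 0.55 [338.1 284.9] [ 0.6659 -0.0391  0.1299]
jig 0.66 [335.2 267.5] [0.5666 0.0584 0.0113]
jig 0.53 [359.9 290.4] [0.6682 0.0319 0.0456]
plinth 0.86 [350.3 241.7] [0.5581 0.1158 0.0517]
plinth 0.74 [285.9 221.3] [0.3873 0.0638 0.0279]
side [-0.1075  0.7956  0.8485] [ 0.5219 -0.6146 -0.5915]
wheel_axis 0.32 [299.6 277.1] [0.5245 0.1031 0.0462]
yellow_spoke 0.62 [335. 193.] [ 0.6188 -0.156   0.1284]
rail_face 0.9 [271.4 258.4] [0.6556 0.0681 0.0169]
rail_face 0.23 [283.7 293.1] [0.5146 0.171  0.0471]
side_stop 0.7 [236.7 292.9] [0.5975 0.2433 0.0506]
jaw 0.75 [291.7 258.3] [0.6211 0.0262 0.0089]
jig 0.82 [301.5 278.1] [0.5169 0.1046 0.0481]
plinth 0.92 [356.5 311.8] [0.3583 0.0943 0.0257]
plinth 0.85 [279.8 294.9] [0.5169 0.182  0.0479]
```

View pics/scene0.png

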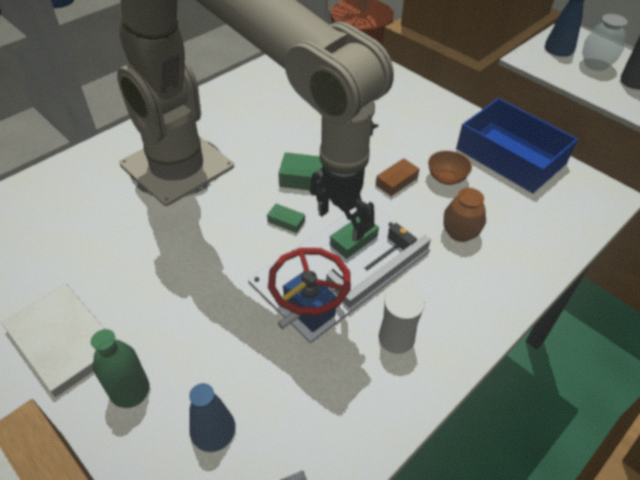

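View pics/side0.png

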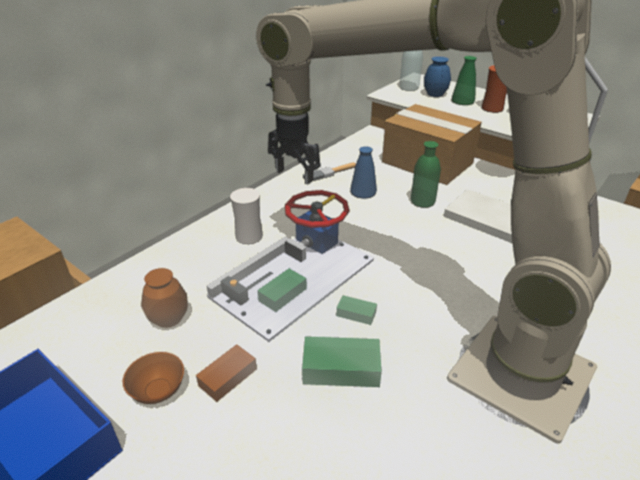

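Scene: the red wheel is at scene (308,280) with its yellow spoke towards (280,303). The green plinth is on the bed at (352,237), the dark stop at (400,235) and the rail runs (330,310)–(430,240). Other green blocks at (300,170) and (286,217) are off the jig. Next, an orthographic top view from the merged depth.

Run:
```python
from h import *
P=[];C=[]
im,d,K,T=grab("wrist");np.savez("wrist0.npz",im=im,d=d,K=K,T=T);save(im,"w0")
for n in ["plinth","side_stop","jaw","rail_face"]:
    for x in nets.place_of("wrist",n)[:1]: print(n,x, onz(K,T,x["xy"],0.012))
def top(names,lo,hi):
    g=np.zeros((500,400,3),np.uint8);zb=np.zeros((500,400))-1
    for n in names:
        f=np.load(n+"0.npz");p=cloud(f["d"],f["K"],f["T"]);ok=(f["d"]>0)&(p[...,2]<0.16)&(p[...,2]>-0.02)
        q=p[ok];c=f["im"][ok]
        # col = world y from -0.25..0.25 -> use rows=y
        r=((q[:,1]+0.25)*1000).astype(int);k=((q[:,0]-0.4)*1000).astype(int)
        m=(r>=0)&(r<500)&(k>=0)&(k<400)
        o=np.argsort(q[m][:,2]);g[r[m][o],k[m][o]]=c[m][o]
    return g
a=top(["scene","side"],0,0);b=top(["wrist"],0,0)
g=np.hstack([cv2.dilate(a,np.ones((3,3))),b]);save(g,"top")
# bed/rail/plinth points
for n in ["scene","side","wrist"]:
    f=np.load(n+"0.npz");p=cloud(f["d"],f["K"],f["T"]);z=p[...,2][(f["d"]>0)&(p[...,0]>.45)&(p[...,0]<.75)&(abs(p[...,1])<.28)]
    h,e=np.histogram(z,np.arange(-.01,.15,.004));print(n,h)
```

```text
plinth {'xy': [234.0, 61.9], 'conf': 0.71} [0.5374 0.1482 0.012 ]
side_stop {'xy': [260.3, 153.6], 'conf': 0.63} [0.559  0.0601 0.012 ]
jaw {'xy': [316.0, 191.0], 'conf': 0.91} [0.6179 0.0204 0.012 ]
rail_face {'xy': [349.1, 157.4], 'conf': 0.65} [0.6534 0.0561 0.012 ]
scene [   2 1031 8053 4110  612 2758 1783  265  182  183  231  189  300  738
  693  447  159   51   34   24   20   23   21  100  490  102   38   86
   12    6    0    0   38  147  472 1052  504   72    2]
side [  20 1511 2550  311 1947 3577  380  230  242  231  255  259  415  749
  691  315   75   77   43   56   48   41   35  110   59    8   39   23
    8    5    0   17   99  224  443  360   59    4    0]
wrist [    0     0 18460 10262     0 23503 13279   246   217   245   259   270
   328  3598  7112  3095  1294   124   127   127   133   140   139   243
  3860   144    70   523    18     0     0     4    54   331  1712  6518
  3068   874     0]
```

View pics/top.png

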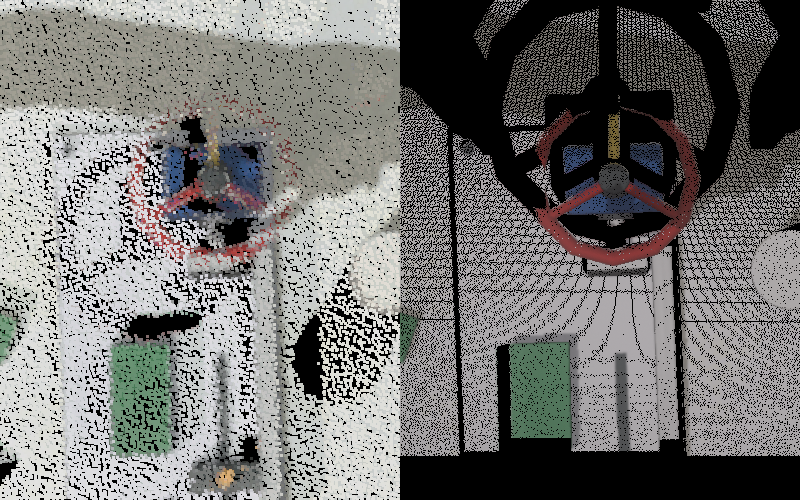

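View pics/w0.png

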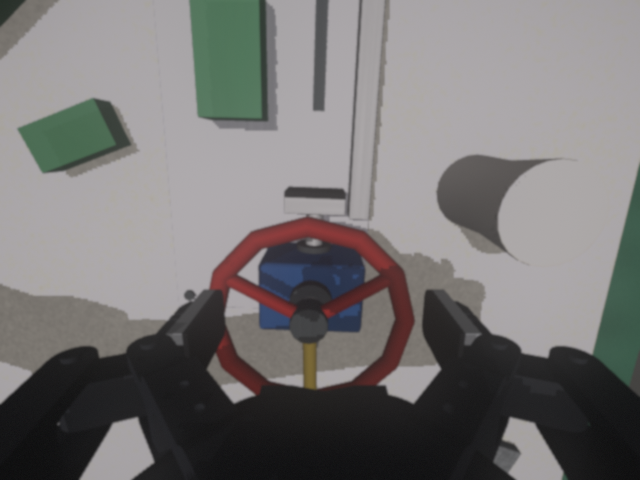

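The top view shows the jig nearly aligned with the world, yawed about -2°. The plinth spans about x 0.51–0.57, y 0.09–0.20 and the rail face is at x≈0.655. The wheel centre is about (0.614,-0.07), with the yellow spoke along -y. Now fitting the numbers.

Run:
```python
from h import *
from scipy.optimize import least_squares
P={}
for n in ["scene","side","wrist"]:
    f=np.load(n+"0.npz");p=cloud(f["d"],f["K"],f["T"]);ok=f["d"]>0;P[n]=(p[ok],f["im"][ok].astype(int))
for n in P:
    p,c=P[n];x,y,z=p.T;r,g,b=c.T
    m=(z>.118)&(z<.145)&(r>g*1.8)&(r>b*1.8)&(abs(x-.614)<.12)&(abs(y+.07)<.12)
    q=p[m]; q=q[np.hypot(q[:,0]-.614,q[:,1]+.07)>.066]
    s=least_squares(lambda a:np.hypot(q[:,0]-a[0],q[:,1]-a[1])-a[2],[.614,-.07,.08],loss="soft_l1",f_scale=.004).x
    ym=(z>.118)&(z<.145)&(r>b*1.7)&(g>b*1.4)&(g>r*.6)&(np.hypot(x-s[0],y-s[1])<.09);yc=p[ym].mean(0) if ym.any() else None
    print(n,"wheel",s,len(q),"z",q[:,2].max(),"yellow",yc,ym.sum(), "" if yc is None else np.degrees(np.arctan2(yc[1]-s[1],yc[0]-s[0])))
    # rail top
    m=(z>.039)&(z<.049)&(x>.64)&(x<.70)&(y>0.0)&(y<.19)&(abs(r-g)<25)
    ys=[];lo=[];hi=[]
    for yy in np.arange(.0,.26,.02):
        k=(z>.039)&(z<.049)&(x>.645)&(x<.70)&(abs(y-yy)<.01)&(abs(r-g)<30)
        if k.sum()>15: ys.append(yy);lo.append(np.percentile(x[k],2));hi.append(np.percentile(x[k],98))
    if len(ys)>2: print(" rail lo",np.polyfit(ys,lo,1),"hi",np.polyfit(ys,hi,1),np.array(lo))
    # plinth
    m=(z>.042)&(z<.056)&(g>r*1.2)&(abs(x-.54)<.06)&(y>.05)&(y<.24)
    if m.sum()>50:
        rc=cv2.minAreaRect((p[m][:,:2]*1000).astype(np.float32));print(" plinth",rc,np.median(z[m]), p[m].min(0),p[m].max(0))
    # stop
    m=(z>.045)&(z<.06)&(x>.58)&(x<.66)&(y>.16)&(y<.28)&(abs(r-g)<40)
    if m.sum()>20: print(" stop",np.percentile(p[m],[2,50,98],axis=0))
    m=(z>.043)&(z<.062)&(x>.57)&(x<.66)&(y>-.02)&(y<.05)
    if m.sum()>20: print(" jaw",np.percentile(p[m],[2,50,98],axis=0))
```

```text
scene wheel [ 0.6156 -0.0732  0.0777] 1051 z 0.13988492824817078 yellow [ 0.6149 -0.116   0.1302] 126 -90.91012431126357
 rail lo [0.0136 0.653 ] hi [0.0376 0.6709] [0.6539 0.6521 0.6521 0.6531 0.654  0.6549 0.6545 0.6561 0.6566 0.6582
 0.6589 0.6472 0.6581]
 plinth ((540.10302734375, 146.98744201660156), (110.22541809082031, 61.55475997924805), 89.02008056640625) 0.04873285150482842 [0.5091 0.0914 0.042 ] [0.5707 0.2017 0.0558]
 stop [[0.59   0.1902 0.0454]
 [0.6295 0.2228 0.0526]
 [0.6594 0.2411 0.0591]]
 jaw [[ 0.5866 -0.0136  0.0432]
 [ 0.6136  0.0149  0.0524]
 [ 0.6594  0.0461  0.0578]]
side wheel [ 0.6109 -0.0661  0.0779] 531 z 0.13567568980755995 yellow [ 0.6133 -0.1215  0.1284] 43 -87.51712382868425
 rail lo [0.0113 0.6514] hi [0.041  0.6711] [0.6487 0.647  0.6525 0.653  0.6512 0.6556 0.6548 0.6545 0.6578 0.6577
 0.658  0.6493 0.6456]
 plinth ((539.510498046875, 150.19061279296875), (112.88241577148438, 60.24726486206055), 89.1630859375) 0.04676166961535044 [0.5094 0.0936 0.0422] [0.57   0.2069 0.0511]
 stop [[0.5904 0.2167 0.0455]
 [0.62   0.2324 0.051 ]
 [0.6579 0.2432 0.0588]]
 jaw [[ 0.5869 -0.0156  0.0432]
 [ 0.6158  0.0203  0.0501]
 [ 0.6572  0.0356  0.0547]]
wrist wheel [ 0.6141 -0.0689  0.0766] 6442 z 0.13678762720226773 yellow [ 0.6141 -0.1122  0.1319] 504 -89.96114669439386
 rail lo [0.0387 0.6519] hi [0.0387 0.6713] [0.652  0.6526 0.6533 0.6541 0.6551 0.6558 0.6566 0.6573 0.6581 0.6589]
 plinth ((540.5625, 141.37831115722656), (96.91693115234375, 59.884796142578125), 88.55248260498047) 0.04963755780471785 [0.5095 0.0927 0.0425] [0.5715 0.1891 0.0523]
 stop [[0.6584 0.1606 0.0451]
 [0.6592 0.1727 0.0458]
 [0.66   0.1867 0.0469]]
 jaw [[ 0.5889 -0.0007  0.0442]
 [ 0.6247  0.0152  0.0542]
 [ 0.6592  0.0451  0.0561]]
```

Measured geometry:

| Quantity | Value |
|---|---|
| Jig yaw | -2.2° |
| Jig origin | about (0.559, 0.063) |
| Wheel centre | (0.614, -0.069), which agrees with the text |
| Plinth in jig axes | about (-22, 84) mm |
| Push needed | about 87 mm |

I'll push with both open fingertips along the long side, so I move over and turn first.

Request:
{"op": "apply_moves", "data": {"commands": [[0.03,-0.029,0,0,-1],[0.03,-0.029,0,0,-1],[0.03,-0.029,0,0,-1],[0.03,-0.029,0,0,-1],[0.03,-0.029,0,0,-1]]}}

```text
clock: 1.47
position: [0.4812, 0.1447, 0.2285]
ee_rot: [0.712, 0.702, -0.001, 0.002]
ft_force: [0.5, 1.5, 0.4]
grip_width: 0.999
```

Request:
{"op": "apply_moves", "data": {"commands": [[0,0,0,7.1,-1],[0,0,0,7.1,-1],[0,0,0,7.1,-1],[0,0,0,7.1,-1],[0,0,0,7.1,-1]]}}

```text
clock: 1.88
position: [0.474, 0.1549, 0.2303]
ee_rot: [0.892, 0.452, 0.001, 0.001]
ft_force: [-0.1, -0.6, 0.5]
grip_width: 0.997
```

Request:
{"op": "apply_moves", "data": {"commands": [[0,0,0,7.1,-1],[0,0,0,7.1,-1],[0,0,0,7.1,-1],[0,0,0,7.1,-1],[0,0,0,7.1,-1]]}}

```text
clock: 2.3
position: [0.4739, 0.1553, 0.2311]
ee_rot: [0.988, 0.156, 0.002, 0.001]
ft_force: [-0.5, 0.1, 0.4]
grip_width: 0.997
```

Request:
{"op": "apply_moves", "data": {"commands": [[0,0,0,7.1,-1],[0,0,0,7.1,-1],[0,0,0,7.1,-1]]}}

```text
clock: 2.55
position: [0.4739, 0.1553, 0.2314]
ee_rot: [1.0, -0.031, 0.002, 0.001]
ft_force: [0.7, -0.3, 0.6]
grip_width: 0.998
```

Request:
{"op": "apply_moves", "data": {"commands": [[0,0,0,-1.3,-1],[0,0,0,0,-1]]}}

```text
clock: 2.72
position: [0.4739, 0.1553, 0.2316]
ee_rot: [1.0, -0.02, 0.002, 0.0]
ft_force: [-1.0, -0.2, 0.8]
grip_width: 1.0
```

```bash
cat >> h.py <<'E'
J0=np.array([.559,.0632]);yaw=np.radians(-2.22);EX=np.array([np.cos(yaw),np.sin(yaw)]);EY=np.array([-np.sin(yaw),np.cos(yaw)])
def jig(p): q=np.atleast_2d(p)[:,:2]-J0; return np.c_[q@EX,q@EY]*1000
E
python3 - <<'E'
from h import *
im,d,K,T=grab("wrist");save(im,"w1");p=cloud(d,K,T);ok=d>0;p=p[ok];r,g,b=im[ok].astype(int).T
o=manip.get_obs();print(jig(o["position"]),o["position"],R.from_quat(o["ee_rot"]).as_matrix()[:,0])
j=jig(p);z=p[:,2]
m=(z>.042)&(z<.056)&(g>r*1.2)&(j[:,0]>-80)&(j[:,0]<110)&(j[:,1]>0)
print("plinth",cv2.minAreaRect(j[m].astype(np.float32)),np.median(z[m]))
m=(z>.048)&(z<.058)&(j[:,0]>20)&(j[:,0]<105)&(j[:,1]>120);print("stop",m.sum(),np.percentile(np.c_[j,z][m],[1,50,99],axis=0))
for y in range(0,190,30):
  m=(z>.041)&(z<.048)&(j[:,0]>85)&(j[:,0]<125)&(abs(j[:,1]-y)<10);print("rail",y,np.percentile(j[m][:,0],[1,99]) if m.sum()>10 else 0)
E
```

```text
[[-88.5722  88.7661]] [0.4739 0.1553 0.2316] [ 0.9991 -0.0417  0.0044]
plinth ((-21.96390724182129, 83.8890380859375), (58.750526428222656, 108.54731750488281), 1.0097308158874512) 0.04961685463755705
stop 2720 [[ 24.8565 152.2148   0.0486]
 [ 68.9655 166.0276   0.0535]
 [ 98.2841 307.7921   0.0575]]
rail 0 [ 94.2346 102.8606]
rail 30 [ 94.2874 102.947 ]
rail 60 [ 94.2071 102.9383]
rail 90 [ 94.2083 102.9707]
rail 120 [ 94.3128 103.2761]
rail 150 [ 86.2292 103.17  ]
rail 180 [ 94.3959 103.2819]
```

Request:
{"op": "apply_moves", "data": {"commands": [[0,0.0045,0.04,0,-1],[0,0,0.04,0,-1],[0,0,0.04,0,-1],[0,0,0.04,0,-1],[0,0,0.03,0,-1]]}}

```text
clock: 3.18
position: [0.482, 0.1533, 0.0443]
ee_rot: [1.0, -0.01, 0.012, -0.003]
ft_force: [0.9, -0.9, -1.2]
grip_width: 1.0
```

Request:
{"op": "apply_moves", "data": {"commands": [[0,0,0.013,0,-1],[0,0,0.004,0,-1]]}}

```text
clock: 3.35
position: [0.4786, 0.152, 0.0208]
ee_rot: [1.0, -0.006, 0.007, -0.002]
ft_force: [-0.3, 0.6, 1.1]
grip_width: 0.999
```

Request:
{"op": "apply_moves", "data": {"commands": [[0.01,0,0.002,1.5,-1],[0.008,0,0,0,-1],[0.008,0,0,0,-1],[0.01,0,0,0,-1],[0.01,0,0,0,-1]]}}

```text
clock: 3.77
position: [0.5279, 0.151, 0.0216]
ee_rot: [1.0, -0.016, 0.007, -0.002]
ft_force: [-2.2, -0.3, -1.4]
grip_width: 1.001
```

Request:
{"op": "apply_moves", "data": {"commands": [[0.01,0,0,0,-1],[0.01,0,0,0,-1],[0.01,0,0,0,-1],[0.01,0,0,0,-1]]}}

```text
clock: 4.1
position: [0.5746, 0.15, 0.0272]
ee_rot: [1.0, -0.015, 0.009, -0.003]
ft_force: [-2.4, 0.4, -1.6]
grip_width: 0.998
```

Request:
{"op": "apply_moves", "data": {"commands": [[-0.006,0,0.004,0,-1],[0,0,0.008,0,-1]]}}

```text
clock: 4.27
position: [0.5742, 0.1504, 0.0187]
ee_rot: [1.0, -0.016, 0.013, -0.004]
ft_force: [0.4, 0.2, 0.2]
grip_width: 1.003
```

Run:
```python
from h import *
im,d,K,T=grab("wrist");save(im,"w2");p=cloud(d,K,T);ok=d>0;p=p[ok];r,g,b=im[ok].astype(int).T
o=manip.get_obs();print(jig(o["position"]),o["position"],R.from_quat(o["ee_rot"]).as_matrix())
im,d,K,T=grab("side");save(im[200:350,180:400].repeat(3,0).repeat(3,1),"s2")
p=cloud(d,K,T);ok=d>0;p=p[ok];r,g,b=im[ok].astype(int).T
j=jig(p);z=p[:,2]
m=(z>.042)&(z<.056)&(g>r*1.2)&(j[:,0]>-80)&(j[:,0]<110)&(j[:,1]>0)
print("plinth",cv2.minAreaRect(j[m].astype(np.float32)),np.median(z[m]))
```

```text
[[11.543  87.2255]] [0.5739 0.1499 0.0169] [[ 0.9992 -0.0313  0.0256]
 [-0.0314 -0.9995  0.0063]
 [ 0.0254 -0.0071 -0.9997]]
plinth ((37.00927734375, 304.7430725097656), (165.54176330566406, 542.343505859375), 2.2674131393432617) 0.047355430552491806
```

View pics/s2.png

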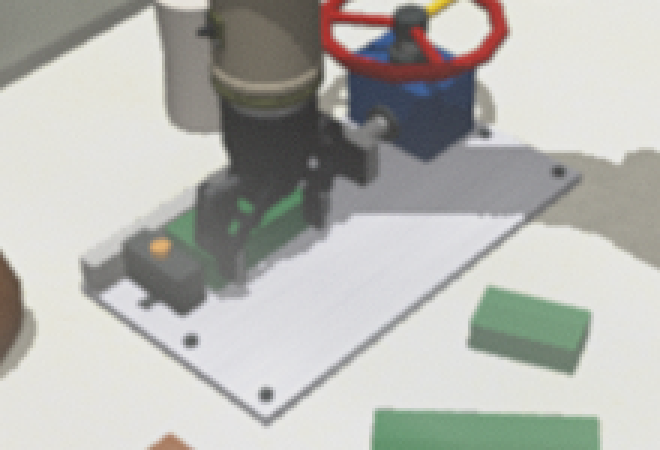

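The crop shows the fingers low behind the plinth, which is a few mm short of the rail. I'll finish the push gently.

Request:
{"op": "apply_moves", "data": {"commands": [[0.005,0,0.0,0,-1],[0.005,0,0.001,0,-1],[0.004,0,0.0,0,-1]]}}

```text
clock: 4.62
position: [0.5859, 0.1498, 0.0162]
ee_rot: [1.0, -0.015, 0.011, -0.003]
ft_force: [-15.4, 3.4, 3.0]
grip_width: 1.001
```

Request:
{"op": "apply_moves", "data": {"commands": [[0.004,0,0.001,0,-1],[0.004,0,0.0,0,-1]]}}

```text
clock: 4.78
position: [0.5855, 0.1492, 0.0134]
ee_rot: [1.0, -0.016, 0.001, -0.001]
ft_force: [-21.6, -1.9, 12.1]
grip_width: 0.999
```

Contact with the rail at about -20 N, with the TCP at jig x 23 mm against 24 expected. Backing off and rising, then checking the plinth.

Request:
{"op": "apply_moves", "data": {"commands": [[-0.012,0,-0.003,0,-1],[-0.012,0,-0.01,0,-1],[0,0,-0.04,0,-1],[0,0,-0.04,0,0],[0,0,-0.04,0,1]]}}

```text
clock: 5.2
position: [0.5554, 0.1478, 0.1405]
ee_rot: [1.0, -0.015, -0.009, 0.002]
ft_force: [2.0, -0.2, 0.5]
grip_width: 0.749
```

Request:
{"op": "apply_moves", "data": {"commands": [[0,0,-0.04,0,1],[0,0,-0.02,0,1],[0,0,0,0,1]]}}

```text
clock: 5.45
position: [0.5607, 0.1489, 0.2137]
ee_rot: [1.0, -0.015, -0.002, -0.0]
ft_force: [-0.6, 0.2, 0.6]
grip_width: 0.299
```

```bash
cat > chk.py <<'E'
from h import *
def chk(c,ymax=151):
    im,d,K,T=grab(c);p=cloud(d,K,T);ok=d>0;p=p[ok];r,g,b=im[ok].astype(int).T
    j=jig(p);z=p[:,2]
    m=(z>.044)&(z<.054)&(g>r*1.2)&(j[:,0]>-80)&(j[:,0]<110)&(j[:,1]>-10)&(j[:,1]<200)
    if m.sum()>50: print(c,"plinth",cv2.minAreaRect(j[m].astype(np.float32)),np.median(z[m]),np.percentile(j[m],[1,99],axis=0))
    m=(z>.043)&(z<.06)&(j[:,0]>40)&(j[:,0]<85)&(abs(r-g)<25)&(j[:,1]>-60)&(j[:,1]<40)
    if m.sum()>10: print(" jaw y",np.percentile(j[m][:,1],[5,50,95,99]))
    w=jig([[.614,-.069]])[0];q=j-w;rr=np.hypot(*q.T)
    m=(z>.118)&(z<.142)&(r>b*1.7)&(g>b*1.4)&(g>r*.6)&(rr<90)&(rr>20)
    if m.sum()>5: a=q[m].mean(0);print(" yellow: wheel angle deg (mod 360) %.1f n %d"%(-np.degrees(np.arctan2(a[1],a[0]))%360,m.sum()))
    return im
if __name__=="__main__":
    o=manip.get_obs();M=R.from_quat(o["ee_rot"]).as_matrix();print(jig(o["position"]),o["position"],o["ft_force"],o["grip_width"]);print(M)
    for c in sys.argv[1:]: save(chk(c),c+"_%d"%int(o["clock"]*100))
E
python3 chk.py wrist side scene
```

```text
[[-1.5982 85.6597]] [0.5607 0.1489 0.2137] [-0.5747  0.1729  0.6352] 0.29850721147416825
[[ 0.9995 -0.0309 -0.0038]
 [-0.0309 -0.9995  0.0008]
 [-0.0039 -0.0007 -1.    ]]
wrist plinth ((65.46711730957031, 86.08502960205078), (109.17935180664062, 59.26982116699219), 89.88233947753906) 0.04966916495737231 [[ 36.4689  32.6571]
 [ 93.6959 139.3111]]
 jaw y [-55.9385 -43.8895 -35.4576  31.5652]
side plinth ((65.33790588378906, 88.00636291503906), (63.98932647705078, 112.4374771118164), 0.5473728179931641) 0.04687539443758115 [[ 34.7082  35.5352]
 [ 93.576  141.7782]]
 jaw y [-53.254  -39.9869 -31.4811 -30.6437]
 yellow: wheel angle deg (mod 360) 88.3 n 53
scene plinth ((64.74217224121094, 87.51126098632812), (116.07830810546875, 60.2137451171875), 89.8440170288086) 0.04906298707474943 [[ 36.0298  31.5395]
 [ 93.7276 141.0058]]
 jaw y [-55.782  -45.8929  31.5581  32.6053]
 yellow: wheel angle deg (mod 360) 87.5 n 131
```

The plinth is flat on the rail (x 65.4 against 65, skew 0.1–0.5°) and the wheel angle is about 88°. Moving over the gap on the jaw side of the wheel.

Request:
{"op": "apply_moves", "data": {"commands": [[0.0125,0.034,0,0,1],[0.0125,0.034,0,0,1],[0.0125,0.034,0,0,1],[0.0125,0.034,0,0,1],[0.0125,0.034,0,0,1]]}}

```text
clock: 6.02
position: [0.6128, -0.0182, 0.1964]
ee_rot: [1.0, -0.006, -0.013, -0.0]
ft_force: [0.8, 0.6, -0.5]
grip_width: 0.006
```

Request:
{"op": "apply_moves", "data": {"commands": [[0,0,0,0,1],[0,0,0,0,1]]}}

```text
clock: 6.18
position: [0.6122, -0.0291, 0.191]
ee_rot: [1.0, -0.012, -0.017, 0.002]
ft_force: [0.3, 1.0, 0.4]
grip_width: -0.0
```

```bash
python3 chk.py wrist
```

```text
[[ 56.7449 -90.1743]] [ 0.6122 -0.0291  0.191 ] [0.285  0.9776 0.4123] -0.00044098523813909484
[[ 0.9992 -0.0238 -0.0333]
 [-0.0239 -0.9997 -0.0035]
 [-0.0332  0.0043 -0.9994]]
wrist plinth ((65.22659301757812, 86.00808715820312), (59.12971878051758, 111.51334381103516), 0.15579165518283844) 0.04958836030833769 [[ 36.6178  31.3468]
 [ 94.2264 139.1595]]
 jaw y [-58.8102 -36.3721  31.1292  31.3876]
 yellow: wheel angle deg (mod 360) 86.2 n 1385
```

Request:
{"op": "apply_moves", "data": {"commands": [[0.005,-0.006,0.02,0,1],[0,0,0.02,0,1],[0,0,0.02,0,1],[0,0,0.016,0,1],[0,0,0.004,0,1]]}}

```text
clock: 6.65
position: [0.6121, -0.0193, 0.1038]
ee_rot: [1.0, -0.01, -0.019, 0.002]
ft_force: [-0.6, -0.1, -0.9]
grip_width: -0.001
```

```bash
cat > st.py <<'E'
from h import *
o=manip.get_obs();M=R.from_quat(o["ee_rot"]).as_matrix();j=jig(o["position"])[0]-[60,-130]
ty=np.degrees(np.arctan2(M[1,0],M[0,0]));f=o["ft_force"][:2];a=np.arctan2(j[1],j[0])
ft=np.array([f@EX,f@EY])@[np.sin(a),-np.cos(a)]
print("finger th %.1f r %.1f z %.4f toolyaw %.1f  F %s clockwise-force %.1f M %.2f t %.2f"%(np.degrees(a),np.hypot(*j),o["position"][2],ty,o["ft_force"],ft,ft*np.hypot(*j)/1000,o["clock"]))
print("tool z",M[:,2])
# plan: args target step deg, n, radius
if len(sys.argv)>2:
    step,n=float(sys.argv[1]),int(sys.argv[2]);rr=float(sys.argv[3]) if len(sys.argv)>3 else 46;zt=float(sys.argv[4]) if len(sys.argv)>4 else .108
    pj=np.r_[j,o["position"][2]*1000]
    for k in range(1,n+1):
        t=a-np.radians(step*k);q=np.r_[rr*np.cos(t),rr*np.sin(t),zt*1000];dj=q-pj;pj=q
        dw=np.r_[dj[0]*EX+dj[1]*EY,dj[2]];print((M.T@dw/1000).round(4).tolist(),"-> th %.0f"%np.degrees(t))
E
python3 st.py 20 5
```

```text
finger th 94.3 r 49.8 z 0.1038 toolyaw -1.1  F [-0.6244 -0.0733 -0.9164] clockwise-force -0.6 M -0.03 t 6.65
tool z [-0.0382 -0.0035 -0.9993]
[0.0159, 0.0057, -0.0048] -> th 74
[0.0142, 0.0072, -0.0005] -> th 54
[0.0109, 0.0116, -0.0004] -> th 34
[0.0063, 0.0147, -0.0002] -> th 14
[0.0009, 0.016, 0.0] -> th -6
```

Request:
{"op": "apply_moves", "data": {"commands": [[0.016,0.006,-0.004,0,1],[0.014,0.007,-0.0005,0,1],[0.011,0.0115,0,0,1],[0.006,0.0145,0,0,1],[0.001,0.016,0,0,1]]}}

```text
clock: 7.07
position: [0.6568, -0.0625, 0.1027]
ee_rot: [1.0, -0.002, -0.025, -0.002]
ft_force: [-1.8, 4.5, 1.3]
grip_width: 0.002
```

```bash
python3 st.py 25 5; python3 chk.py side|tail -2
```

```text
finger th 10.8 r 43.4 z 0.1027 toolyaw -0.2  F [-1.7927  4.5145  1.3059] clockwise-force -4.7 M -0.21 t 7.07
tool z [-0.0496  0.0041 -0.9988]
[0.0011, 0.0194, -0.0055] -> th -14
[-0.0095, 0.0175, 0.0004] -> th -39
[-0.016, 0.0118, 0.0008] -> th -64
[-0.0195, 0.0039, 0.001] -> th -89
[-0.0193, -0.0047, 0.001] -> th -114
 jaw y [-49.4869 -36.4613 -27.7883 -26.7866]
 yellow: wheel angle deg (mod 360) 135.1 n 70
```

Request:
{"op": "apply_moves", "data": {"commands": [[0.001,0.0195,-0.006,0,1],[-0.0095,0.0175,0,0,1],[-0.016,0.012,0.0005,0,1],[-0.0195,0.004,0.001,0,1],[-0.0195,-0.0045,0.001,0,1]]}}

```text
clock: 7.53
position: [0.5966, -0.1122, 0.1093]
ee_rot: [1.0, -0.001, -0.02, -0.003]
ft_force: [6.4, -1.4, 0.1]
grip_width: 0.0
```

```bash
python3 st.py 28 5
```

```text
finger th -109.7 r 46.5 z 0.1093 toolyaw -0.1  F [ 6.3962 -1.3991  0.0504] clockwise-force -6.5 M -0.30 t 7.53
tool z [-0.0402  0.0067 -0.9992]
[-0.0178, -0.0135, 0.0021] -> th -138
[-0.0098, -0.02, 0.0005] -> th -166
[0.0007, -0.0222, 0.0001] -> th -194
[0.011, -0.0193, -0.0003] -> th -222
[0.0188, -0.0119, -0.0007] -> th -250
```

Request:
{"op": "apply_moves", "data": {"commands": [[-0.018,-0.0135,0.001,0,1],[-0.01,-0.02,0.0005,0,1],[0.0005,-0.022,0,0,1],[0.011,-0.0195,0,0,1],[0.019,-0.012,-0.0005,0,1]]}}

```text
clock: 7.95
position: [0.594, -0.035, 0.1116]
ee_rot: [1.0, -0.009, -0.018, 0.003]
ft_force: [-3.1, -3.3, -1.7]
grip_width: -0.001
```

```bash
python3 st.py 28 5
```

```text
finger th 122.5 r 39.4 z 0.1116 toolyaw -1.0  F [-3.0545 -3.2915 -1.7037] clockwise-force -4.3 M -0.17 t 7.95
tool z [-0.0353 -0.0048 -0.9994]
[0.0179, -0.0123, 0.0029] -> th 95
[0.0219, 0.0041, -0.0007] -> th 67
[0.0174, 0.0139, -0.0005] -> th 39
[0.0088, 0.0204, -0.0002] -> th 11
[-0.0018, 0.0222, 0.0002] -> th -17
```

Request:
{"op": "apply_moves", "data": {"commands": [[0.018,-0.0125,0.003,0,1],[0.022,0.004,0,0,1],[0.0175,0.014,0,0,1],[0.009,0.0205,0,0,1],[-0.002,0.022,0,0,1]]}}

```text
clock: 8.37
position: [0.6589, -0.0707, 0.1062]
ee_rot: [1.0, -0.001, -0.02, -0.0]
ft_force: [-0.8, 5.1, 0.1]
grip_width: -0.004
```

```bash
python3 st.py 28 5;  python3 chk.py side
```

```text
finger th 0.0 r 45.0 z 0.1062 toolyaw -0.1  F [-0.8367  5.0926  0.0515] clockwise-force -5.1 M -0.23 t 8.37
tool z [-0.0406  0.0008 -0.9992]
[-0.0052, 0.0214, -0.0016] -> th -28
[-0.0155, 0.016, 0.0006] -> th -56
[-0.0212, 0.0069, 0.0009] -> th -84
[-0.0219, -0.0039, 0.0009] -> th -112
[-0.0175, -0.0137, 0.0007] -> th -140
[[ 105.0161 -129.9692]] [ 0.6589 -0.0707  0.1062] [-0.8367  5.0926  0.0515] -0.0042722344823803065
[[ 0.9992 -0.0021 -0.0406]
 [-0.002  -1.      0.0008]
 [-0.0406 -0.0008 -0.9992]]
side plinth ((63.99842071533203, 88.25782775878906), (62.50959014892578, 110.5830307006836), 0.5027012825012207) 0.04688226595795619 [[ 34.1875  34.9091]
 [ 93.609  141.2426]]
 jaw y [-48.6879  -7.3786   3.2094   4.0958]
 yellow: wheel angle deg (mod 360) 144.8 n 66
```

Request:
{"op": "apply_moves", "data": {"commands": [[-0.005,0.0215,-0.0015,0,1],[-0.0155,0.016,0,0,1],[-0.021,0.007,0.0005,0,1],[-0.022,-0.004,0.001,0,1],[-0.0175,-0.0135,0.001,0,1]]}}

```text
clock: 8.83
position: [0.5794, -0.104, 0.1095]
ee_rot: [1.0, -0.005, -0.015, 0.001]
ft_force: [3.7, -2.2, 0.2]
grip_width: -0.002
```

```bash
python3 st.py 28 5
```

```text
finger th -132.4 r 49.2 z 0.1095 toolyaw -0.6  F [ 3.726  -2.2409  0.1543] clockwise-force -4.2 M -0.21 t 8.83
tool z [-0.0293 -0.0015 -0.9996]
[-0.0095, -0.0212, 0.0017] -> th -160
[-0.0015, -0.0222, 0.0] -> th -188
[0.0091, -0.0203, -0.0003] -> th -216
[0.0175, -0.0137, -0.0005] -> th -244
[0.0219, -0.0039, -0.0006] -> th -272
```

Request:
{"op": "apply_moves", "data": {"commands": [[-0.0095,-0.021,0.001,0,1],[-0.0015,-0.022,0,0,1],[0.009,-0.0205,0,0,1],[0.0175,-0.0135,0,0,1],[0.022,-0.004,0,0,1]]}}

```text
clock: 9.25
position: [0.6104, -0.028, 0.11]
ee_rot: [1.0, -0.011, -0.015, 0.006]
ft_force: [-5.1, -1.4, 0.7]
grip_width: 0.0
```

```bash
python3 st.py 28 5
```

```text
finger th 97.1 r 41.2 z 0.1100 toolyaw -1.2  F [-5.1159 -1.4376  0.7331] clockwise-force -5.2 M -0.22 t 9.25
tool z [-0.0295 -0.0122 -0.9995]
[0.0216, -0.0017, 0.0013] -> th 69
[0.018, 0.013, -0.0004] -> th 41
[0.0098, 0.02, -0.0] -> th 13
[-0.0007, 0.0222, 0.0003] -> th -15
[-0.0111, 0.0193, 0.0006] -> th -43
```

```bash
python3 st.py 22 5 | tail -5
```

```text
[0.017, -0.0033, 0.0014] -> th 75
[0.0157, 0.0079, -0.0004] -> th 53
[0.0115, 0.0132, -0.0002] -> th 31
[0.0058, 0.0166, 0.0] -> th 9
[-0.0009, 0.0175, 0.0003] -> th -13
```

Request:
{"op": "apply_moves", "data": {"commands": [[0.017,-0.0035,0.001,0,1],[0.0155,0.008,0,0,1],[0.0115,0.013,0,0,1],[0.006,0.0165,0,0,1],[-0.001,0.0175,0,0,1]]}}

```text
clock: 9.67
position: [0.6593, -0.0682, 0.1076]
ee_rot: [1.0, -0.005, -0.017, 0.004]
ft_force: [1.0, 3.6, -0.4]
grip_width: -0.003
```

```bash
python3 st.py 12 5;python3 chk.py side | tail -3
```

```text
finger th 3.3 r 45.4 z 0.1076 toolyaw -0.6  F [ 0.9914  3.5527 -0.432 ] clockwise-force -3.5 M -0.16 t 9.67
tool z [-0.0344 -0.0073 -0.9994]
[-0.0001, 0.0096, -0.0003] -> th -9
[-0.0027, 0.0092, 0.0002] -> th -21
[-0.0046, 0.0085, 0.0002] -> th -33
[-0.0062, 0.0073, 0.0003] -> th -45
[-0.0076, 0.0059, 0.0003] -> th -57
 [ 93.7541 140.4438]]
 jaw y [-41.4635  18.9676  31.7475  32.4033]
 yellow: wheel angle deg (mod 360) 141.5 n 86
```

Request:
{"op": "apply_moves", "data": {"commands": [[0,0.01,0,0,1],[-0.0025,0.0095,0,0,1],[-0.0045,0.0085,0,0,1],[-0.006,0.0075,0,0,1],[-0.0075,0.006,0,0,1]]}}

```text
clock: 10.13
position: [0.6364, -0.1112, 0.109]
ee_rot: [1.0, -0.005, -0.017, 0.003]
ft_force: [3.3, 2.3, -1.3]
grip_width: -0.0
```

```bash
python3 st.py 12 5
```

```text
finger th -59.7 r 47.8 z 0.1090 toolyaw -0.6  F [ 3.2513  2.3336 -1.3132] clockwise-force -4.0 M -0.19 t 10.13
tool z [-0.0331 -0.0065 -0.9994]
[-0.0097, 0.0021, 0.0013] -> th -72
[-0.0094, 0.0018, 0.0003] -> th -84
[-0.0096, -0.0002, 0.0003] -> th -96
[-0.0094, -0.0022, 0.0003] -> th -108
[-0.0087, -0.0041, 0.0003] -> th -120
```

Request:
{"op": "apply_moves", "data": {"commands": [[-0.0095,0.002,0.001,0,1],[-0.0095,0.002,0,0,1],[-0.0095,0,0.0005,0,1],[-0.0095,-0.002,0,0,1]]}}

```text
clock: 10.47
position: [0.5973, -0.1172, 0.1111]
ee_rot: [1.0, -0.007, -0.012, 0.005]
ft_force: [4.0, -0.9, -0.5]
grip_width: 0.0
```

```bash
python3 st.py 7 5;python3 chk.py side | tail -3
```

```text
finger th -106.8 r 50.9 z 0.1111 toolyaw -0.8  F [ 4.0168 -0.8988 -0.5122] clockwise-force -4.1 M -0.21 t 10.47
tool z [-0.0243 -0.0098 -0.9997]
[-0.0036, -0.0068, 0.0031] -> th -114
[-0.0049, -0.0027, 0.0001] -> th -121
[-0.0046, -0.0033, 0.0001] -> th -128
[-0.0041, -0.0038, 0.0001] -> th -135
[-0.0036, -0.0043, 0.0] -> th -142
 [ 93.4477 147.6937]]
 jaw y [-48.6433  25.1914  38.9208  39.653 ]
 yellow: wheel angle deg (mod 360) 248.0 n 54
```

Request:
{"op": "apply_moves", "data": {"commands": [[-0.0045,-0.004,0.002,0,1],[-0.005,-0.003,0.001,0,1],[-0.0045,-0.0035,0,0,1],[-0.004,-0.004,0,0,1]]}}

```text
clock: 10.85
position: [0.5774, -0.1062, 0.1107]
ee_rot: [1.0, -0.009, -0.01, 0.007]
ft_force: [2.4, -2.4, 1.1]
grip_width: -0.003
```

```bash
python3 st.py 7 5
```

```text
finger th -132.2 r 52.1 z 0.1107 toolyaw -1.1  F [ 2.4208 -2.4174  1.1495] clockwise-force -3.4 M -0.18 t 10.85
tool z [-0.0201 -0.0146 -0.9997]
[0.0004, -0.0086, 0.0025] -> th -139
[-0.0033, -0.0045, -0.0] -> th -146
[-0.0027, -0.0049, -0.0] -> th -153
[-0.0021, -0.0052, -0.0] -> th -160
[-0.0015, -0.0054, -0.0001] -> th -167
```

Request:
{"op": "apply_moves", "data": {"commands": [[-0.002,-0.006,0.002,0,1],[-0.002,-0.0055,0,0,1],[-0.002,-0.005,0,0,1]]}}

```text
clock: 11.1
position: [0.5705, -0.0898, 0.1086]
ee_rot: [1.0, -0.01, -0.01, 0.008]
ft_force: [2.5, -3.5, 0.5]
grip_width: 0.002
```

```bash
python3 st.py 5 4;python3 chk.py side | tail -3
```

```text
finger th -152.2 r 48.1 z 0.1086 toolyaw -1.1  F [ 2.4942 -3.5427  0.5352] clockwise-force -4.3 M -0.21 t 11.10
tool z [-0.0205 -0.0164 -0.9997]
[0.0003, -0.0046, 0.0005] -> th -157
[-0.0013, -0.0038, -0.0] -> th -162
[-0.001, -0.0039, -0.0] -> th -167
[-0.0006, -0.004, -0.0001] -> th -172
 [ 94.8694 148.841 ]]
 jaw y [-51.9698  26.6876  38.5398  39.3896]
 yellow: wheel angle deg (mod 360) 298.1 n 64
```

Request:
{"op": "apply_moves", "data": {"commands": [[-0.0005,-0.0045,0,0,1],[-0.001,-0.004,0,0,1],[-0.001,-0.004,0,0,1]]}}

```text
clock: 11.4
position: [0.569, -0.0829, 0.1086]
ee_rot: [1.0, -0.012, -0.009, 0.013]
ft_force: [7.8, -19.6, -4.2]
grip_width: -0.001
```

```bash
python3 st.py 5 4
```

```text
finger th -160.6 r 47.0 z 0.1086 toolyaw -1.4  F [  7.7839 -19.6448  -4.2066] clockwise-force -21.1 M -0.99 t 11.40
tool z [-0.0178 -0.0253 -0.9995]
[-0.0001, -0.0042, 0.0005] -> th -166
[-0.0008, -0.0039, -0.0001] -> th -171
[-0.0004, -0.004, -0.0001] -> th -176
[-0.0001, -0.004, -0.0001] -> th -181
```

Clamp felt: the resisting moment rose from 0.2 to about 1 N m at wheel ≈1025°. Stopping here and easing the finger off at once.

Request:
{"op": "apply_moves", "data": {"commands": [[0.003,0.009,0,0,1],[0.005,0.009,0,0,1]]}}

```text
clock: 11.57
position: [0.5757, -0.1002, 0.1084]
ee_rot: [1.0, -0.011, -0.01, 0.013]
ft_force: [0.5, -0.7, -0.0]
grip_width: 0.001
```

```bash
python3 st.py -18 5;python3 chk.py side;python3 chk.py scene
```

```text
finger th -138.6 r 49.3 z 0.1084 toolyaw -1.3  F [ 0.4533 -0.6766 -0.0167] clockwise-force -0.8 M -0.04 t 11.57
tool z [-0.0202 -0.0254 -0.9995]
[0.0135, 0.0072, 0.0003] -> th -121
[0.0133, 0.0055, -0.0001] -> th -103
[0.0143, 0.0011, -0.0003] -> th -85
[0.014, -0.0033, -0.0004] -> th -67
[0.0123, -0.0075, -0.0004] -> th -49
[[  22.985  -162.6342]] [ 0.5757 -0.1002  0.1084] [ 0.4533 -0.6766 -0.0167] 0.0011136393878633482
[[ 0.9996 -0.0216 -0.0202]
 [-0.0221 -0.9994 -0.0254]
 [-0.0196  0.0258 -0.9995]]
side plinth ((63.429046630859375, 96.93426513671875), (109.90968322753906, 62.75718307495117), 89.5242691040039) 0.046983127454567675 [[ 34.7711  44.2929]
 [ 93.5446 148.9942]]
 jaw y [-50.6688  27.296   38.4259  39.4706]
 yellow: wheel angle deg (mod 360) 300.6 n 68
[[  23.7669 -164.4576]] [ 0.5764 -0.1021  0.1084] [-0.3925 -1.0177 -0.0822] 0.0005824168223845769
[[ 0.9995 -0.0231 -0.0198]
 [-0.0236 -0.9994 -0.0259]
 [-0.0192  0.0264 -0.9995]]
scene plinth ((64.84169006347656, 100.08146667480469), (61.579673767089844, 114.8885726928711), 1.8496700525283813) 0.04918483431278575 [[ 35.813   44.7572]
 [ 93.4172 154.7631]]
 jaw y [-53.9793  22.5525  37.7774  39.4045]
 yellow: wheel angle deg (mod 360) 306.1 n 105
```

Request:
{"op": "apply_moves", "data": {"commands": [[0.0135,0.007,0,0,1],[0.0135,0.0055,0,0,1],[0.0145,0.001,0,0,1],[0.014,-0.0035,0,0,1],[0.0125,-0.0075,0,0,1]]}}

```text
clock: 12.08
position: [0.6403, -0.1042, 0.1043]
ee_rot: [1.0, -0.012, -0.017, 0.011]
ft_force: [-2.1, -2.0, 1.7]
grip_width: 0.002
```

```bash
python3 st.py -15 4;python3 chk.py side|tail -1;python3 chk.py scene|tail -1
```

```text
finger th -50.9 r 44.0 z 0.1043 toolyaw -1.4  F [-2.1437 -1.9862  1.6682] clockwise-force 2.9 M 0.13 t 12.08
tool z [-0.0336 -0.0213 -0.9992]
[0.0095, -0.007, -0.0041] -> th -36
[0.0059, -0.0105, -0.0004] -> th -21
[0.0029, -0.0116, -0.0004] -> th -6
[-0.0002, -0.012, -0.0003] -> th 9
 yellow: wheel angle deg (mod 360) 255.5 n 60
 jaw y [-52.144   18.0757  36.8421  38.5036]
```

Request:
{"op": "apply_moves", "data": {"commands": [[0.009,-0.007,-0.003,0,1],[0.006,-0.0105,0,0,1],[0.003,-0.009,0,0,1],[0,0,0,0,1]]}}

```text
clock: 12.52
position: [0.6578, -0.0751, 0.1043]
ee_rot: [1.0, -0.011, -0.018, 0.01]
ft_force: [0.4, 0.5, 0.7]
grip_width: 0.003
```

```bash
python3 st.py -5 2;python3 chk.py side|tail -3;python3 chk.py scene|tail -3
```

```text
finger th -5.6 r 44.3 z 0.1043 toolyaw -1.3  F [0.4327 0.5072 0.6563] clockwise-force -0.6 M -0.02 t 12.52
tool z [-0.0366 -0.0203 -0.9991]
[0.0018, -0.0037, -0.0039] -> th -1
[-0.0001, -0.004, -0.0001] -> th 4
 [ 94.2104 148.1649]]
 jaw y [-46.3425  25.9288  38.5038  39.5657]
 yellow: wheel angle deg (mod 360) 215.5 n 47
 [ 93.7178 154.9254]]
 jaw y [-44.0468  17.3001  34.116   36.8893]
 yellow: wheel angle deg (mod 360) 209.7 n 69
```

Backed off 85° by the side camera and 96° by the scene camera, about 90° on average. Stepping off the spoke and lifting for a wrist-camera check.

Request:
{"op": "apply_moves", "data": {"commands": [[0.002,0.008,0,0,1],[0,0,-0.02,0,1],[0,0,-0.035,0,1],[0,0,-0.04,0,1],[0,0.02,-0.03,0,1]]}}

```text
clock: 13.03
position: [0.659, -0.1002, 0.2256]
ee_rot: [1.0, -0.009, -0.025, 0.008]
ft_force: [1.7, 1.0, 1.0]
grip_width: 0.004
```

Request:
{"op": "apply_moves", "data": {"commands": [[-0.02,0.02,-0.01,0,1],[-0.02,0,0,0,1],[0,0,0,0,1]]}}

```text
clock: 13.28
position: [0.6206, -0.1271, 0.2476]
ee_rot: [1.0, -0.012, -0.019, 0.01]
ft_force: [-0.8, 0.7, 0.3]
grip_width: -0.005
```

```bash
python3 chk.py wrist side scene; ls pics
```

```text
[[  68.8841 -187.8152]] [ 0.6206 -0.1271  0.2476] [-0.7634  0.6644  0.2727] -0.004635557024693658
[[ 0.999  -0.023  -0.0373]
 [-0.0238 -0.9995 -0.0195]
 [-0.0368  0.0203 -0.9991]]
wrist plinth ((63.94248962402344, 96.36027526855469), (61.696231842041016, 109.95857238769531), 0.11444616317749023) 0.04958528107244625 [[ 36.6678  42.7334]
 [ 94.1959 141.417 ]]
 jaw y [-52.9958  13.4717  32.0149  33.667 ]
 yellow: wheel angle deg (mod 360) 210.6 n 669
side plinth ((64.17304229736328, 97.47509765625), (106.35614776611328, 62.547607421875), 89.19380187988281) 0.046873961823290955 [[ 35.1451  47.0619]
 [ 94.029  148.1659]]
 jaw y [-43.1547  27.0335  39.084   39.4608]
 yellow: wheel angle deg (mod 360) 215.2 n 46
scene plinth ((64.80902862548828, 97.56937408447266), (61.748680114746094, 121.06658935546875), 1.8058478832244873) 0.049049172018747145 [[ 35.3287  43.4947]
 [ 93.7967 155.4741]]
 jaw y [-52.9959  16.1292  33.5771  37.0346]
 yellow: wheel angle deg (mod 360) 211.0 n 87
both.png
s2.png
scene0.png
scene_1161.png
scene_1213.png
scene_1256.png
scene_1328.png
scene_545.png
side0.png
side_1046.png
side_1110.png
side_1156.png
side_1208.png
side_1251.png
side_1328.png
side_545.png
side_706.png
side_836.png
side_966.png
top.png
w0.png
w1.png
w2.png
wrist_1328.png
wrist_545.png
wrist_618.png
```

View pics/wrist_1328.png

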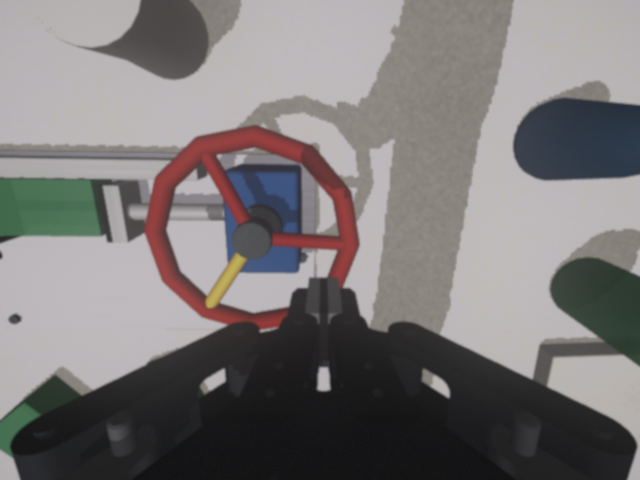

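View pics/side_1328.png

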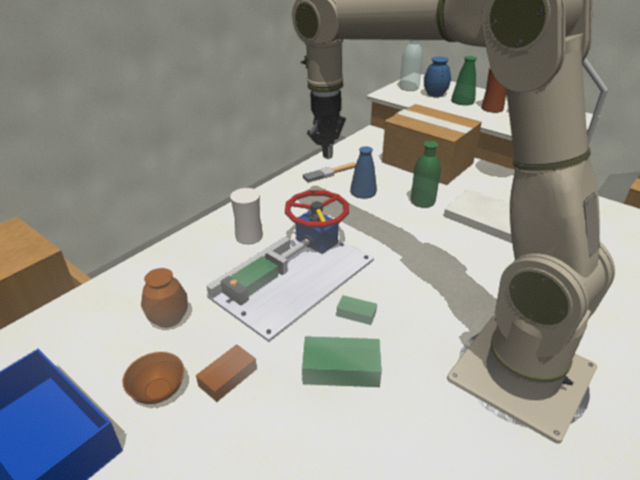

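The wrist picture shows the fingers clear of the wheel, with the yellow spoke at (215,300) and the jaw (120,205) set back from the plinth end by a dark gap. In the side picture the plinth sits in its corner against the stop at (235,285), and the vases, bowl and spare block are where they were. Handing in.

```bash
python3 -c "
from h import *
print(manip.get_obs()['ft_force'],workorder.hand_in())"
```

```text
the job is handed in; nothing more can be done
[ 0.8583  0.3734 -0.4163] None
```

The plinth is in its corner with the jaw backed off a quarter turn, and I handed the job in at about 13 s on the clock. The fingers were clear of everything.

- **Push:** I pushed the plinth flat against the back rail with both open fingertips, to about 20 N of contact. Its centre then measured 65.4 mm in jig x against 65 expected, with 0.1–0.5° of skew.
- **Clamp:** I wound the wheel about 2.6 turns clockwise, until the resisting moment jumped from 0.2 to about 1 N m. That peak is roughly 180 N at the jaw, firmer than I intended, and I released it at once.
- **Back-off:** The cameras disagree slightly on the quarter turn. The side camera gives 85° and the scene camera 95–96°, so about 90° on average.
- **Last checks:**
  - The plinth is still on the rail, at about x 64–65 mm.
  - Its far end works out at about y 153 mm, and the stop face measured 152–156 mm. I did not measure that gap directly.
  - The jaw stands about 9 mm clear by the wrist camera, against 7.5 mm nominal. The side camera suggested a little less.
  - In the side picture, the vases, bowl and spare plinth look unmoved.

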